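Load the receiver hub's battery and slide its cover shut until it clicks

ROBOT

A 6-joint arm with a two-finger parallel gripper is mounted at the origin on the work surface. World frame = base frame: x ahead of the robot, y to its left, z up, the work surface at z = 0. Lengths are in mm, angles in degrees, forces in N, time in s.
With the tool pointing down it reaches from about 300 to 850 mm from the base axis. Payload 4.2 kg.
Tool frame: the origin (TCP) lies at the very end of the fingers, on their centre line; the grasp point (between the pads) lies 19 mm behind it; z points along the fingers, x is the direction in which the jaws open and shut, and the axes are right-handed (so a half turn about z gives the same grasp; the last joint's range is limited). The gripper opens to 91 mm and grips with 3 to 60 N. Pads are 32 mm wide; open, the fingers measure 118 mm over their backs; the gripper's body (76 mm by 178 mm) begins 60 mm behind the grasp point.
Start: joints at [72.479, 18.312, 89.639, -0, 72.044, -1.146], TCP at [162.109, 551.692, 213.976] pointing down, gripper open.
Joint ranges: [-177.97, 177.97], [-48.28, 115.42], [12.27, 149.76], [-77.06, 257.06], [2.81, 150.46], [-146.56, 146.56]. Speed limits (degrees/s): [147.25, 147.25, 180, 180, 180, 180].

INTERFACE

Orientations are given as [roll, pitch, yaw] about the fixed x, y, z axes, in that order (R = Rz(yaw) Ry(pitch) Rx(roll)).
In Python, from workcell import env gives the robot as it stands.
- The arm moves only by the tool servo_tool, never from a script. Its argument "plan" is a list of rows, each a list of 3 entries, a list of its own where there are three numbers: the turn, a rotation vector about the tool's x, y, z in degrees, then the shift along the tool's x, y, z in mm, then the finger opening in mm, from 0 to 91.2. In form: [[[ax, ay, az], [dx, dy, dz], claw], ...]. A call has exactly 10 rows; each row shifts and turns the pose as measured when the row begins, along the tool's axes as they then stand; what a row does not reach is not made up. A row lasts 1/8 s, in which the tool goes at most 62.5 mm and 10.7 degrees, less where a joint would pass 70% of its speed; a pose out of reach is approached as far as the arm can. A call with a gripper value outside its range is refused whole. The fingers move at their own pace and stop on an object; "squeeze" is the grip in N (left out, the last holds). Time passes only in rows, so rows that do not move let the fingers close, or fill a call up. It gives the time, the measured TCP pose, the force and the opening at its end, in the units of the state.
- env.state(): the state, without advancing time (a new reading comes with each control period).
- env.grab_frame(name): name is "scene" or "top" or "wrist"; returns a dict with "pixels" (400x640x3 uint8, red, green, blue), "intrinsics" (3x3 intrinsics, pixels), "distortion" ([k1, k2, p1, p2, k3] as OpenCV has them; the pictures are not rectified), "eye" and "attitude" of the camera in the world. Camera axes: x right, y up, looking along -z (the intrinsics and any distortion apply to the point x, -y, -z); pixel columns grow to the right and rows downward; lengths in mm; the calibration is good to about 2 mm. A picture is of the moment at which its call begins. There is no depth.
- env.job_done(): hands the job in, once; it reports no verdict.
The state is a dict: "time_s": time; "qpos": joint angles; "qvel": joint speeds; "effort": joint torques, N m; "ee_pos": TCP position; "ee_rot": TCP orientation; "force": force on the tool from outside, world axes, zero at the start; "torque": the same for the moment, N m; "gripper_width": finger opening in mm.
Only numpy, scipy, OpenCV 4.12 (cv2) and the standard library are available. Lean on these libraries where they do the work, as an engineer would, in place of code of your own. Each camera call takes 0.05 s, during which the arm holds its last target.

TASK

Put the battery pack flat into the open bay of the tracking receiver hub, then slide the hub's cover shut along its rails until its tab clicks past the ledge and the cover stays fully shut by itself. Push gently, with no more than about 15 N, never ramming the cover into its end stop, and leave the mug, the eraser and the little tracking stand where they are.

Things in the scene. Friction and masses are not known exactly. Their poses are not given: they have to be found in the camera images.
- hub: Grey receiver hub, fixed to the table: 290 (its x) x 110 (y) x 45 mm high to its deck. Origin: centre of its underside, on the table. +x is the closing direction of the cover, z up. Two rails run along x at y = +-50 mm, lips 55 mm above the table; they guide the cover with 1.5 mm of play on all sides.
- bay (a point): Centre of the floor of the hub's one open bay, 5 mm above the table, at x = +30 mm from the hub's origin; axes as the hub's. The bay is 72 (x) x 66 (y) mm and 40 mm deep, open at the top.
- catch_end (a point): Point on the hub's deck at x = +95 mm, amid the catch unit (12 mm high): a ramped steel ledge 6 mm high in the middle, two sprung brass plungers beside it, two black end stops outside. The unit is set up to 30 mm deeper (+x) from hub to hub; this point does not show how much, so the shut position must be felt.
- cover: White cover, loose in the hub's rails: 97 (y) x 5 mm, from 72 mm behind to 42 mm ahead of its origin along x, about 80 g. The origin lies on its underside, on the deck 45 mm above the table; axes as the hub's. At the start it is open, origin at x = -90 to -76 mm in the hub's frame; latched shut it rests somewhere between x = +33 and +63 mm, as the catch unit is set.
- tab_tip (a point): Tip of the cover's springy tab, 67 mm ahead (+x) of the cover's origin; 18 mm wide, a tooth below. Near the end the tooth climbs the ledge while the plungers push back: 5 to 9 N in all. Then it drops behind the ledge with a click (the force falls by half or more); the end stops come 2.5 mm later. Let go before the click, the plungers push the cover back some 7 mm.
- ridge (a point): Centre of the upright ridge by which the cover is moved: 10 mm thick (along x), 46 mm wide (y), from 5 to 27 mm above the cover's underside. This point is 16 mm above the cover's underside (61 mm above the table), at x = -20 mm from the cover's origin; axes as the cover's.
- pack_rib (a point): Centre of the grip rib on the black battery pack (loose, 100 to 210 g, at first flat on the table). Pack body 62 (its x) x 56 (y) x 22 mm high; rib 36 (x) x 12 (y) mm, 14 mm high on top of it. This point is 29 mm above the pack's underside; x along pack and rib, z up. It goes into the bay with its length along the hub's x, either way round.
- mug_mid (a point): Middle of a white mug with a handle, 72 mm across, 75 mm high; a bystander.
- eraser_mid (a point): Middle of a whiteboard eraser, 110 x 45 x 26 mm, lying beside the hub; a bystander.
- target_mid (a point): Middle of a small black stand, 50 x 50 mm, 45 mm high with a grey tracking ball on a stem, beside the hub; a bystander.
Things that resemble listed ones, but are neither listed nor needed, are in the scene too. What is shaped like the cover but orange or pink is not meant. What is shaped like the part that bears pack_rib but purple is not meant.

How it is judged:
By the outcome, as a careful person would: the job done as asked, in the order asked, and still so for the second after the job is handed in, with the robot touching nothing.
It also fails if it takes over 69 s, if anything falls off the work surface, if the arm or the gripper's body presses on something with over 40 N, if the wrist force passes 120 N, or if a joint passes its speed limit or range.

## Working session

There is one attempt and no reset: what is moved stays moved. The work goes in short steps, Python scripts to look and compute and a tool call to move; the robot and the scene stay as the last step left them, time stands still between calls to the robot, and variables do not carry over. Pictures are saved under pics/ and viewed, and the job is handed in when it is done.

Besides the shell and the picture viewer there is one more tool, called after ">>>" by a JSON object that holds its "fn" and its "kwargs", one argument or row to a line. servo_tool: Moves the arm, as the interface text tells. Its arguments: {"type":"object","properties":{"plan":{"type":"array"},"squeeze":{"type":"number"}},"required":["plan"]}

```bash
ls; mkdir -p pics
cat > h.py <<'E'
import numpy as np, cv2
from workcell import env
def grab(n,fn):
    f=env.grab_frame(n); cv2.imwrite('pics/'+fn+'.png',f['pixels'][:,:,::-1]); np.save('pics/'+fn+'.npy',f,allow_pickle=True); return f
def load(fn): return np.load('pics/'+fn+'.npy',allow_pickle=True).item()
E
python3 - <<'E'
from h import *
for n in ['scene','top','wrist']:
    f=grab(n,n+'0'); print(n,f['intrinsics'],f['distortion'],f['eye'],f['attitude'])
print(env.state())
E
```

```text
pics
scene [[391.37298827   0.         311.65173119]
 [  0.         391.37298827 199.6396009 ]
 [  0.           0.           1.        ]] [-0.02918667  0.          0.          0.          0.        ] [1033.93840832 -320.84519381  820.1757812 ] [38.46618185 -0.36483715 57.3347016 ]
top [[503.69612212   0.         322.00472824]
 [  0.         503.69612212 204.2210807 ]
 [  0.           0.           1.        ]] [-0.07809842  0.          0.          0.          0.        ] [ 255.03708607    3.36437582 1211.36699668] [ 1.25045737e+01 -9.39104500e-03 -8.59550735e+01]
wrist [[315.19859831   0.         321.08221395]
 [  0.         315.19859831 196.51976598]
 [  0.           0.           1.        ]] [-0.03254897  0.          0.          0.          0.        ] [ 96.55800571 570.69188627 382.90556465] [-1.40288123e+01  6.77334723e-02  7.36709330e+01]
{'time_s': 0.15, 'qpos': array([ 7.24799362e+01,  1.83441883e+01,  8.96894677e+01, -6.14380432e-05,
        7.20433686e+01, -1.14597048e+00]), 'qvel': array([ 0.04964724, -0.03157001, -0.36289151,  0.01708927,  0.03094443,
       -0.10898624]), 'effort': array([ 8.50335291e-04, -4.12771583e+01, -2.32156992e+01,  7.27354665e-02,
        4.31829086e-02, -7.17452099e-05]), 'ee_pos': array([161.98603006, 551.32722982, 213.3097523 ]), 'ee_rot': array([-1.79998518e+02,  7.70103233e-02,  7.36259266e+01]), 'force': array([0.25445935, 0.14158203, 0.43156868]), 'torque': array([-0.03084622,  0.01252849, -0.00258792]), 'gripper_width': 91.14466571029449}
```

View pics/scene0.png

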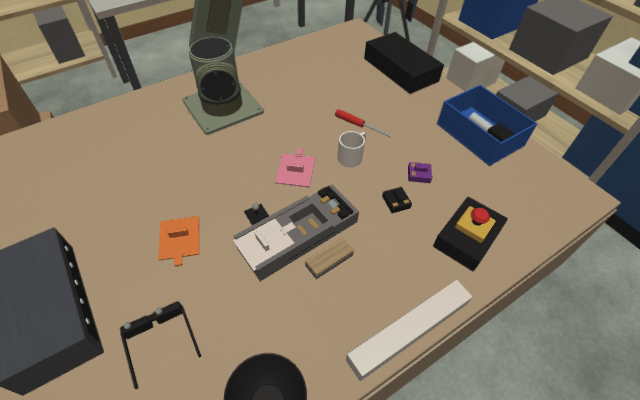

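View pics/top0.png

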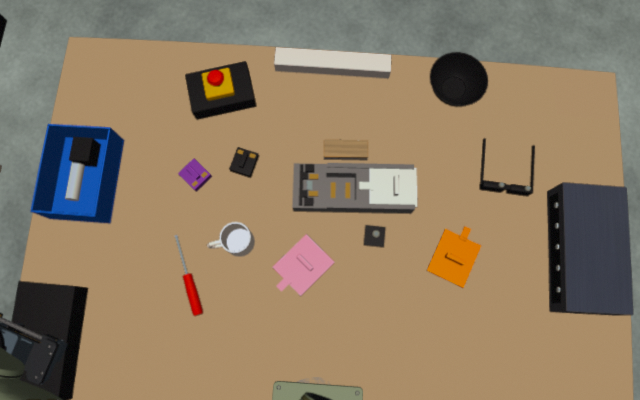

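View pics/wrist0.png

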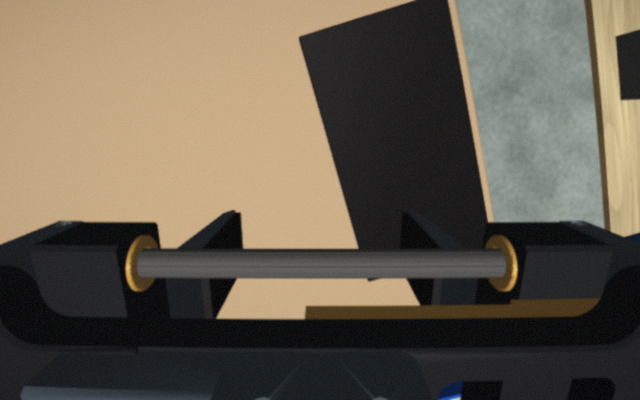

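The top view shows the hub at (293–417, 164–212) with the catch at its left end. The white cover is at (393,187), the black pack at (244,162), the mug at (236,238), the eraser at (346,149) and the stand at (374,236). Next I'll zoom in and measure.

Run:
```python
from h import *
f=load('top0');im=f['pixels'][:,:,::-1]
cv2.imwrite('pics/topz.png',cv2.resize(im[125:255,220:430],None,fx=3.8,fy=3.8,interpolation=cv2.INTER_CUBIC))
im=load('scene0')['pixels'][:,:,::-1]
cv2.imwrite('pics/scz.png',cv2.resize(im[155:285,225:435],None,fx=3.8,fy=3.8,interpolation=cv2.INTER_CUBIC))
```

```text
(no output)
```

View pics/topz.png

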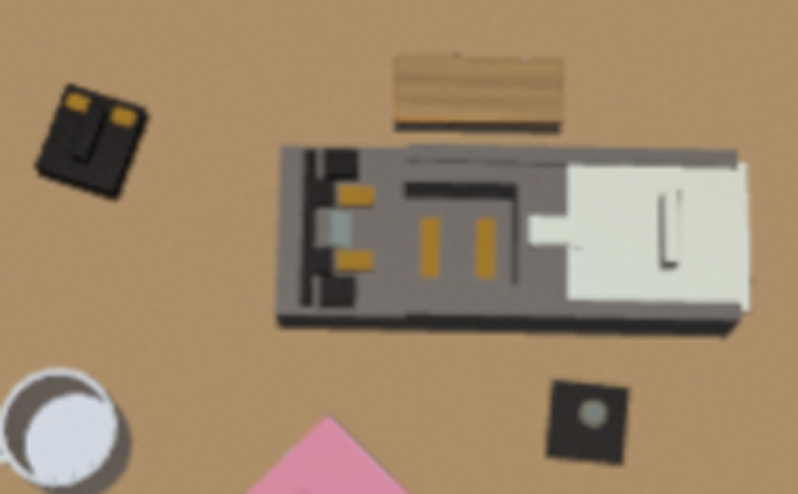

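View pics/scz.png

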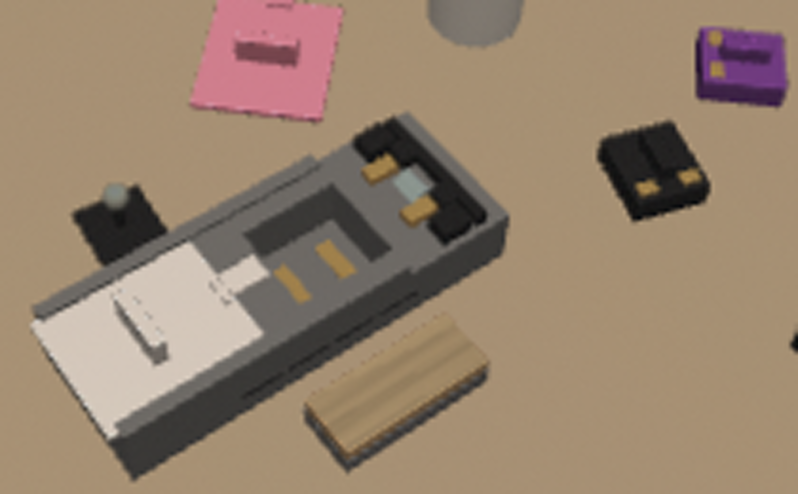

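```bash
cat >> h.py <<'E'
from scipy.spatial.transform import Rotation as R
def ray(f,uv):
    p=cv2.undistortPoints(np.array([[uv]],float),f['intrinsics'],f['distortion'])[0,0]
    return np.array(f['eye']),R.from_euler('xyz',f['attitude'],degrees=True).as_matrix()@np.array([p[0],-p[1],-1])
def onz(f,uv,z):
    e,d=ray(f,uv); return (e+d*(z-e[2])/d[2])[:2]
def proj(f,P):
    M=R.from_euler('xyz',f['attitude'],degrees=True).as_matrix()
    c=(np.atleast_2d(P)-f['eye'])@M*[1,-1,-1]
    return cv2.projectPoints(c,np.zeros(3),np.zeros(3),f['intrinsics'],f['distortion'])[0][:,0]
def quad(mask):
    c=max(cv2.findContours(mask.astype(np.uint8),0,2)[0],key=cv2.contourArea)
    return cv2.minAreaRect(c),c
E
python3 - <<'E'
from h import *
t=load('top0');s=load('scene0')
z=lambda x,y,ox,oy:((x+.5)/3.8-.5+ox,(y+.5)/3.8-.5+oy)
T=lambda x,y,h:onz(t,z(x,y,220,125),h).round(1)
S=lambda x,y,h:onz(s,z(x,y,225,155),h).round(1)
print('deck catch end corners T',T(283,147,45),T(277,318,45),'S',S(508,218,45),S(405,112,45))
print('open end base T', T(735,335,0),'S',S(135,478,0),S(505,255,0))
print('open-end rail T',T(738,150,55),T(741,320,55))
print('cover T',T(567,165,50),T(566,300,50),T(748,310,50),T(745,163,50))
print('ridge top T',T(664,192,72),T(682,192,72),T(678,265,72),T(661,265,72),'S',S(115,290,72),S(165,345,72))
print('bay T',T(405,197,5),T(515,197,45),'floor pads',T(430,247,5),T(485,247,5))
print('pack top T',T(68,85,22),T(147,110,22),T(118,198,22),T(38,170,22),'S',S(598,145,22),S(672,120,22),S(708,188,22),S(632,218,0))
print('rib T',T(92,108,36),T(108,113,36),T(88,162,36),T(72,157,36))
print('mug',T(60,430,75),'eraser',T(478,90,26),T(395,55,26),T(563,122,26),'tgt',T(588,422,0))
E
```

```text
deck catch end corners T [609.3  95.8] [498.2  90.4] S [612.7  92.1] [501.9  86.9]
open end base T [ 517.3 -202.9] S [ 624.6 -192.9] [612.2  95.6]
open-end rail T [ 624.9 -191.8] [ 515.1 -196.9]
cover T [608.7 -84.6] [521.3 -88.4] [ 522.9 -202. ] [ 618.2 -197.3]
ridge top T [ 588.9 -143.8] [ 589.8 -155. ] [ 543.1 -154.2] [ 542.3 -143.8] S [ 543.6 -155.5] [ 593.9 -148.8]
bay T [593.1  16.6] [586.8 -53.2] floor pads [560.6  -1.9] [563.1 -37.6]
pack top T [648.9 241.8] [635.3 188.3] [574.7 201.1] [589.8 255. ] S [583.1 195.5] [593.3 254.4] [653.1 235.1] [634.2 188.3]
rib T [629.7 221.8] [627.1 211.1] [593.4 220.5] [596.  231.1]
mug [414.2 212.6] eraser [662.7 -26.1] [682.9  29.5] [644.9 -82.4] tgt [ 453.8 -110.5]
```

The measurements agree with each other:
- **Hub:** yaw about 92.8°, centre about (562.5, -51.5).
- **Bay:** about (561, -21).
- **Cover:** origin at hub x of about -77.
- **Pack rib:** about (611.5, 221), yaw about -14°.

I'll move above the pack and look with the wrist camera.

>>> {"fn": "servo_tool", "kwargs": {
  "plan": [
    [[0, 0, 0], [-19, 52.4, 0], 91],
    [[0, 0, 0], [-19, 52.4, 0], 91],
    [[0, 0, 0], [-19, 52.4, 0], 91],
    [[0, 0, 0], [-19, 52.4, 0], 91],
    [[0, 0, 0], [-19, 52.4, 0], 91],
    [[0, 0, 0], [-19, 52.4, 0], 91],
    [[0, 0, 0], [-19, 52.4, 0], 91],
    [[0, 0, 0], [-19, 52.4, 0], 91],
    [[0, 0, 0], [-19, 52.4, 0], 91],
    [[0, 0, 0], [-19, 52.4, 0], 91]
  ]
}}

```text
time_s: 1.4
ee_pos: [622.2, 214.8, 210.1]
ee_rot: [-179.8, 0.1, 74.1]
force: [-0.2, 0.6, -0.3]
gripper_width: 91.2
```

```bash
cat >> h.py <<'E'
def to(P,yaw):
    s=env.state(); M=R.from_euler('xyz',s['ee_rot'],degrees=True)
    T=R.from_euler('xyz',[180,0,yaw],degrees=True)
    print('t',round(s['time_s'],2),'pos',s['ee_pos'].round(1),'rot',s['ee_rot'].round(2),'F',s['force'].round(1),'w',round(s['gripper_width'],1))
    print('turn',(M.inv()*T).as_rotvec(degrees=True).round(2),'shift(cur)',M.inv().apply(np.array(P)-s['ee_pos']).round(1),'shift(target axes)',T.inv().apply(np.array(P)-s['ee_pos']).round(1))
E
python3 - <<'E'
from h import *
to([611.5,221,100],76)
grab('wrist','w1')
E
```

```text
t 1.4 pos [622.2 214.8 210.1] rot [-1.7983e+02  1.5000e-01  7.4080e+01] F [-0.2  0.6 -0.3] w 91.2
turn [-0.17  0.14 -1.92] shift(cur) [  3.3 -11.7 110.1] shift(target axes) [  3.4 -11.9 110.1]
```

View pics/w1.png

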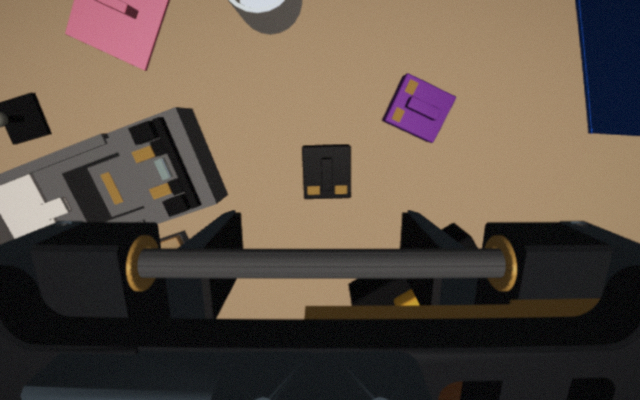

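The wrist view shows the pack at (326,172), nearly aligned with the fingers. I'll measure its top face and rib.

Run:
```python
from h import *
w=load('w1');im=w['pixels'][:,:,::-1]
cv2.imwrite('pics/w1z.png',cv2.resize(im[130:215,280:370],None,fx=7,fy=7,interpolation=cv2.INTER_CUBIC))
print(w['eye'],w['attitude'])
```

```text
[557.16592952 233.7662548  379.98208807] [-13.86317672   0.1238305   74.12402737]
```

View pics/w1z.png

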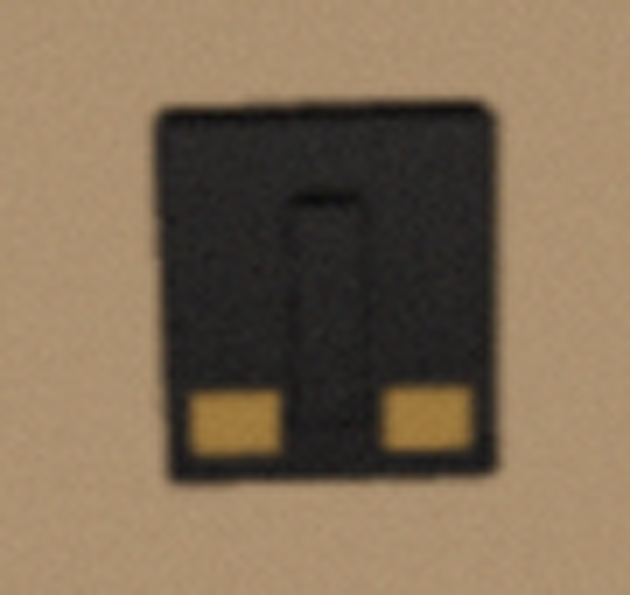

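Run:
```python
from h import *
w=load('w1')
W=lambda x,y,h:onz(w,((x+.5)/7-.5+280,(y+.5)/7-.5+130),h)
c=np.array([W(158,122,22),W(495,115,22),W(497,472,22),W(170,481,22)])
print(c.round(1),c.mean(0)); e=[c[3]-c[0],c[2]-c[1],c[1]-c[0],c[2]-c[3]]
for v in e: print(np.linalg.norm(v),np.degrees(np.arctan2(v[1],v[0])))
r=np.array([W(290,207,36),W(362,207,36),W(372,425,36),W(297,425,36)]);print(r.round(1),r.mean(0))
g=np.array([W(235,423,22),W(428,417,22)]);v=g[1]-g[0];print(np.degrees(np.arctan2(v[1],v[0])))
P=[613,220,60]; to(P,76)
```

```text
[[580.8 204. ]
 [594.5 256.5]
 [651.9 241.9]
 [638.5 188.9]] [616.43057702 222.83112253]
59.64035893552045 -14.754012020969672
59.20728460985748 -14.307180540097956
54.25390606281327 75.32556792737431
54.717966676125364 75.7802628679584
[[598.1 221.2]
 [601.2 232.1]
 [635.3 224.3]
 [632.  212.8]] [616.64691063 222.59952552]
75.97769827896424
t 1.45 pos [628.1 209.7 209.3] rot [179.79   0.29  73.85] F [ 5.1 -2.9  0.3] w 91.1
turn [ 0.21  0.29 -2.15] shift(cur) [  6.5 -17.9 149.2] shift(target axes) [  6.4 -17.1 149.3]
```

>>> {"fn": "servo_tool", "kwargs": {
  "plan": [
    [[0.2, 0.3, -1.8], [0, 0, 0], 60],
    [[0, 0, 0], [1.4, -2.6, 22], 60],
    [[0, 0, 0], [1.4, -2.6, 22], 60],
    [[0, 0, 0], [1.4, -2.6, 22], 60],
    [[0, 0, 0], [1.4, -2.6, 22], 60],
    [[0, 0, 0], [1.4, -2.6, 22], 60],
    [[0, 0, 0], [1.4, -2.6, 22], 60],
    [[0, 0, 0], [0, 0, 0], 60],
    [[0, 0, 0], [0, 0, 0], 60],
    [[0, 0, 0], [0, 0, 0], 60]
  ]
}}

```text
time_s: 2.7
ee_pos: [615.1, 220.1, 71.2]
ee_rot: [-179.8, 0.1, 75.4]
force: [0.1, 0.6, -0.1]
gripper_width: 60.1
```

Run:
```python
from h import *
to([615,222,25],75.6)
w=grab('wrist','w2');print(w['eye'],w['attitude'])
grab('scene','s2')
to([615,222,25],75.6)
```

```text
t 2.7 pos [615.1 220.1  71.2] rot [-1.7984e+02  9.0000e-02  7.5420e+01] F [ 0.1  0.6 -0.1] w 60.1
turn [-0.16  0.09 -0.19] shift(cur) [ 1.9 -0.4 46.2] shift(target axes) [ 1.9 -0.6 46.2]
[549.56227025 237.34197212 241.12186121] [-1.38753158e+01  7.10497921e-02  7.54620588e+01]
t 2.8 pos [615.3 220.1  71.4] rot [-1.7987e+02  7.0000e-02  7.5410e+01] F [ 0.7 -0.2  0.6] w 60.1
turn [-0.13  0.07 -0.19] shift(cur) [ 1.9 -0.6 46.4] shift(target axes) [ 1.8 -0.7 46.4]
```

View pics/w2.png

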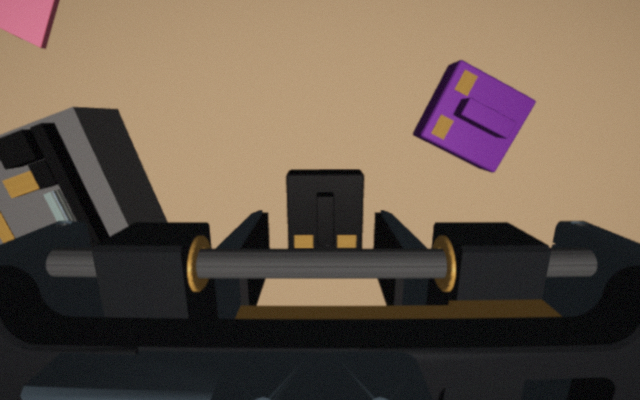

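The pack sits centred between the fingers. I'll check its position along the rib.

Run:
```python
from h import *
w=load('w2');im=w['pixels'][:,:,::-1]
cv2.imwrite('pics/w2z.png',cv2.resize(im[160:260,270:380],None,fx=6,fy=6,interpolation=cv2.INTER_CUBIC))
```

```text
(no output)
```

View pics/w2z.png

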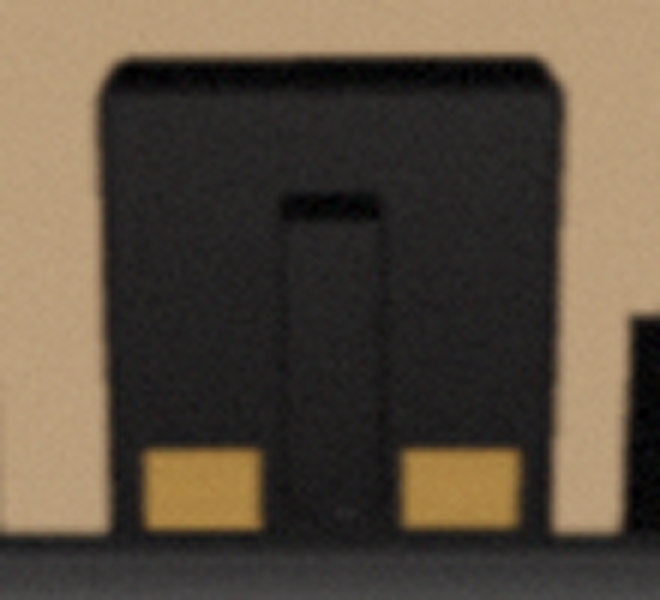

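Run:
```python
from h import *
w=load('w2')
W=lambda x,y,h:onz(w,((x+.5)/6-.5+270,(y+.5)/6-.5+160),h)
A=[W(104,90,22),W(556,88,22)]; m=(A[0]+A[1])/2
r=[W(285,219,36),W(380,219,36)]; rm=(r[0]+r[1])/2
g=[W(142,488,22),W(520,488,22)]; v=A[1]-A[0]; print(np.linalg.norm(v),np.degrees(np.arctan2(v[1],v[0])))
u=np.array([np.cos(np.radians(-14.6)),np.sin(np.radians(-14.6))])
print('centre from body front',m+31*u,'from rib front',rm+18*u, 'gold y', (g[0]+g[1])/2, np.linalg.norm(r[1]-r[0]))
```

```text
53.05816714687458 75.73413754297665
centre from body front [616.98199275 222.08523511] from rib front [616.33026768 222.45661664] gold y [635.44501243 217.60242355] 10.609996520450855
```

>>> {"fn": "servo_tool", "kwargs": {
  "plan": [
    [[0, 0, -0.2], [1, 0.3, 8], 60],
    [[0, 0, 0], [1, 0.3, 8], 60],
    [[0, 0, 0], [0, 0, 8], 60],
    [[0, 0, 0], [0, 0, 8], 60],
    [[0, 0, 0], [0, 0, 6], 60],
    [[0, 0, 0], [0, 0, 2], 60],
    [[0, 0, 0], [0, 0, 0], 60],
    [[0, 0, 0], [0, 0, 0], 60],
    [[0, 0, 0], [0, 0, 0], 40],
    [[0, 0, 0], [0, 0, 0], 30]
  ]
}}

```text
time_s: 4.05
ee_pos: [616.8, 222.0, 29.3]
ee_rot: [-179.9, 0.0, 75.6]
force: [-0.4, 0.4, 0.2]
gripper_width: 43.4
```

>>> {"fn": "servo_tool", "kwargs": {
  "plan": [
    [[0, 0, 0], [0, 0, 2], 30],
    [[0, 0, 0], [0, 0, 2], 25],
    [[0, 0, 0], [0, 0, 0], 20],
    [[0, 0, 0], [0, 0, 0], 5],
    [[0, 0, 0], [0, 0, 0], 5],
    [[0, 0, 0], [0, 0, 0], 5],
    [[0, 0, 0], [0, 0, 0], 5],
    [[0, 0, 0], [0, 0, 0], 5],
    [[0, 0, 0], [0, 0, -5], 5],
    [[0, 0, 0], [0, 0, -15], 5]
  ],
  "squeeze": 25
}}

```text
time_s: 5.3
ee_pos: [615.5, 221.5, 44.3]
ee_rot: [-179.7, 0.2, 75.6]
force: [0.0, -0.6, -2.4]
gripper_width: 11.8
```

Run:
```python
from h import *
to([561.3,-21,110],2.8)
```

```text
t 5.3 pos [615.5 221.5  44.3] rot [-1.7974e+02  1.6000e-01  7.5620e+01] F [ 0.  -0.6 -2.4] w 11.8
turn [-0.12  0.31 72.82] shift(cur) [-248.6    7.5  -65.1] shift(target axes) [-66.  239.6 -65.7]
```

>>> {"fn": "servo_tool", "kwargs": {
  "plan": [
    [[0, 0, 0], [0, 0, -20], 5],
    [[0, 0, 9], [0, 0, -12], 5],
    [[0, 0, 9], [0, 0, -10], 5],
    [[0, 0, 9], [0, 0, -8], 5],
    [[0, 0, 9], [0, 0, -8], 5],
    [[0, 0, 9], [0, 0, -4], 5],
    [[0, 0, 9], [0, 0, -2], 5],
    [[0, 0, 9], [0, 0, 0], 5],
    [[0, 0, 9], [0, 0, 0], 5],
    [[0, 0, 0], [0, 0, 0], 5]
  ]
}}

```text
time_s: 6.55
ee_pos: [617.8, 222.2, 122.7]
ee_rot: [-179.9, -0.4, 1.3]
force: [0.6, -0.3, -2.1]
gripper_width: 11.9
```

Run:
```python
from h import *
to([561.3,-21,110],2.8)
```

```text
t 6.55 pos [617.8 222.2 122.7] rot [-179.89   -0.35    1.32] F [ 0.6 -0.3 -2.1] w 11.9
turn [-0.1  -0.35 -1.48] shift(cur) [-62.1 241.8  11.8] shift(target axes) [-68.3 240.1  12.7]
```

>>> {"fn": "servo_tool", "kwargs": {
  "plan": [
    [[0, 0, 0], [-8, 30, 0], 5],
    [[0, 0, 0], [-8, 30, 0], 5],
    [[0, 0, 0], [-8, 30, 0], 5],
    [[0, 0, 0], [-8, 30, 0], 5],
    [[0, 0, 0], [-8, 30, 0], 5],
    [[0, 0, 0], [-7, 30, 0], 5],
    [[0, 0, 0], [-7, 30, 0], 5],
    [[0, 0, 0], [-7, 25, 0], 5],
    [[0, 0, -1.5], [0, 0, 0], 5],
    [[0, 0, 0], [0, 0, 0], 5]
  ]
}}

```text
time_s: 7.8
ee_pos: [564.4, -20.9, 127.6]
ee_rot: [-179.9, -0.8, 4.6]
force: [-0.2, 0.5, -2.3]
gripper_width: 12.0
```

Run:
```python
from h import *
grab('wrist','w3'); t=grab('top','t3')
cv2.imwrite('pics/t3z.png',cv2.resize(t['pixels'][125:255,220:430,::-1],None,fx=3.8,fy=3.8,interpolation=cv2.INTER_CUBIC))
to([561.3,-21,110],2.8)
```

```text
t 7.9 pos [564.4 -20.6 127.4] rot [-179.91   -0.78    4.59] F [ 0.6  0.  -2.3] w 11.7
turn [-0.1  -0.78  1.79] shift(cur) [-3.4  0.2 17.4] shift(target axes) [-3.1  0.2 17.4]
```

View pics/w3.png

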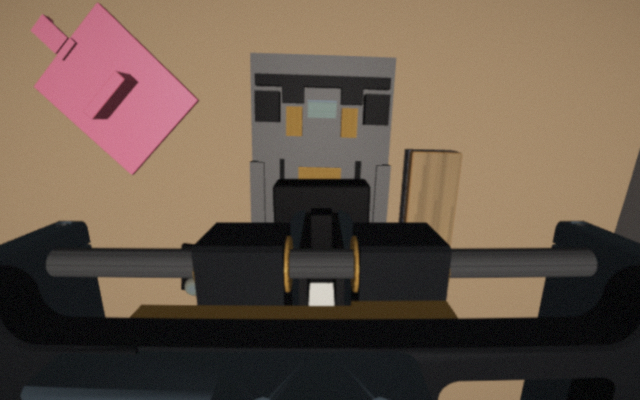

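View pics/t3z.png

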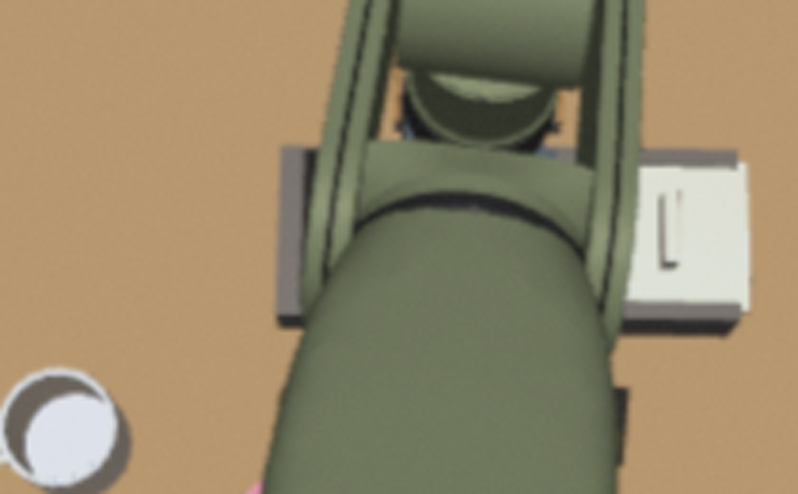

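Run:
```python
from h import *
w=load('w3');im=w['pixels'][:,:,::-1]
cv2.imwrite('pics/w3z.png',cv2.resize(im[45:235,235:410],None,fx=3.1,fy=3.1,interpolation=cv2.INTER_CUBIC))
```

```text
(no output)
```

View pics/w3z.png

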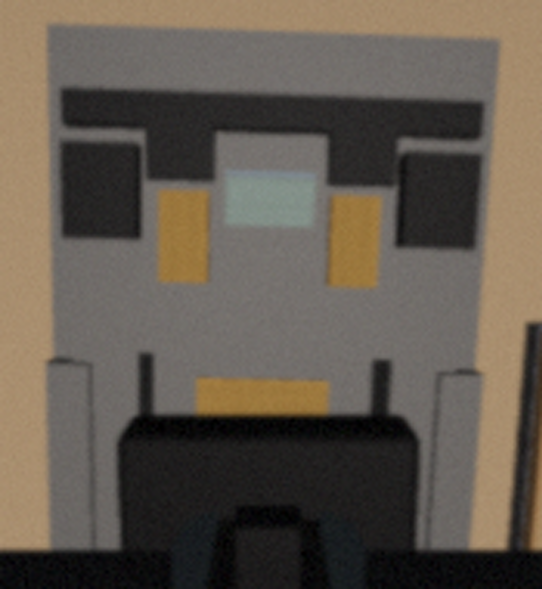

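Run:
```python
from h import *
w=load('w3')
W=lambda x,y,h:onz(w,((x+.5)/3.1-.5+235,(y+.5)/3.1-.5+45),h)
A,B=W(48,26,45),W(498,40,45);v=B-A
print('end',A,B,np.linalg.norm(v),np.degrees(np.arctan2(v[1],v[0])))
a,b=W(139,354,45),W(389,361,45);v=b-a
print('bay far edge',a,b,np.linalg.norm(v),np.degrees(np.arctan2(v[1],v[0])))
print('mid end',(A+B)/2,'mid bay far',(a+b)/2)
f1,f2=W(196,379,5),W(328,380,5);print('floor pad far edge',f1,f2)
r1,r2=W(61,90,57),W(483,103,57);v=r2-r1;print(r1,r2,np.degrees(np.arctan2(v[1],v[0])))
zb=127.5-25.+22
p,q=W(120,445,zb),W(417,448,zb);v=q-p;print('pack front top edge',p,q,np.linalg.norm(v),np.degrees(np.arctan2(v[1],v[0])),(p+q)/2)
to([561.3,-21,110],2.8)
```

```text
end [503.29437698  89.96926654] [611.8304996   95.89075633] 108.69753426799478 3.1228345022234807
bay far edge [529.1718116  12.7130996] [593.83929313  15.99926283] 64.75092305244257 2.9090581821475574
mid end [557.56243829  92.93001144] mid bay far [561.50555237  14.35618122]
floor pad far edge [542.38132855   1.23063568] [582.06530017   4.04665616]
[509.27251107  74.19980168] [607.46753924  79.46295154] 3.0680575336198754
pack front top edge [535.03224964   6.50792237] [588.75919721  10.11860892] 53.848137876773556 3.844746484092601 [561.89572342   8.31326565]
t 7.9 pos [564.4 -20.6 127.4] rot [-179.91   -0.78    4.59] F [ 0.6  0.  -2.3] w 11.7
turn [-0.1  -0.78  1.79] shift(cur) [-3.4  0.2 17.4] shift(target axes) [-3.1  0.2 17.4]
```

>>> {"fn": "servo_tool", "kwargs": {
  "plan": [
    [[0, -0.7, 1.4], [0, 0, 0], 5],
    [[0, 0, 0], [-1, -0.6, 10], 5],
    [[0, 0, 0], [0, 0, 10], 5],
    [[0, 0, 0], [0, 0, 10], 5],
    [[0, 0, 0], [0, 0, 10], 5],
    [[0, 0, 0], [0, 0, 8], 5],
    [[0, 0, 0], [0, 0, 4], 5],
    [[0, 0, 0], [0, 0, 0], 5],
    [[0, 0, 0], [0, 0, 0], 5],
    [[0, 0, 0], [0, 0, 0], 5]
  ]
}}

```text
time_s: 9.15
ee_pos: [563.5, -18.2, 71.0]
ee_rot: [-179.9, 0.0, 3.3]
force: [0.9, -0.1, -2.3]
gripper_width: 11.8
```

Run:
```python
from h import *
to([563.4,-20,30],3)
w=grab('wrist','w4');im=w['pixels'][:,:,::-1]
cv2.imwrite('pics/w4z.png',cv2.resize(im[45:265,220:420],None,fx=2.7,fy=2.7,interpolation=cv2.INTER_CUBIC))
```

```text
t 9.15 pos [563.5 -18.2  71. ] rot [-1.7987e+02  3.0000e-02  3.2600e+00] F [ 0.9 -0.1 -2.3] w 11.8
turn [-0.13  0.03  0.26] shift(cur) [-0.2  1.9 41. ] shift(target axes) [-0.2  1.8 41. ]
```

View pics/w4z.png

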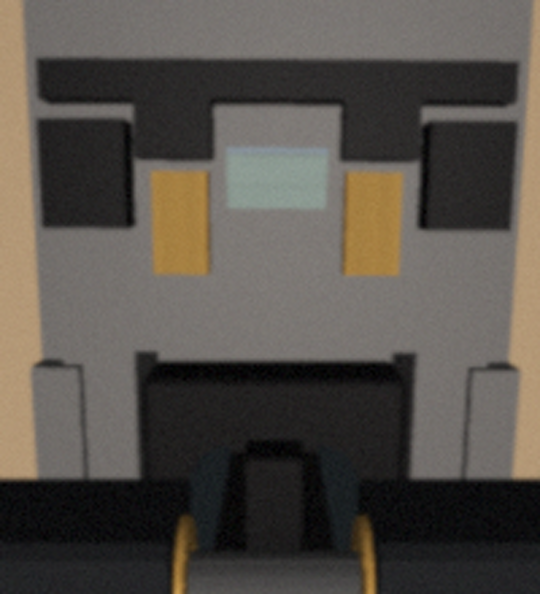

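The pack is centred sideways, with its front edge near the bay's far wall. I'll shift it 2 mm back and lower it.

>>> {"fn": "servo_tool", "kwargs": {
  "plan": [
    [[0, 0, 0], [0.5, 2, 0], 5],
    [[0, 0, 0], [0, 0.5, 6], 5],
    [[0, 0, 0], [0, 0, 8], 5],
    [[0, 0, 0], [0, 0, 8], 5],
    [[0, 0, 0], [0, 0, 6], 5],
    [[0, 0, 0], [0, 0, 4], 5],
    [[0, 0, 0], [0, 0, 2], 5],
    [[0, 0, 0], [0, 0, 2], 5],
    [[0, 0, 0], [0, 0, 0], 5],
    [[0, 0, 0], [0, 0, 0], 5]
  ]
}}

```text
time_s: 10.45
ee_pos: [564.3, -20.7, 32.6]
ee_rot: [-179.9, 0.0, 3.3]
force: [0.3, 0.5, -1.4]
gripper_width: 11.8
```

>>> {"fn": "servo_tool", "kwargs": {
  "plan": [
    [[0, 0, 0], [0, 0, 1], 5],
    [[0, 0, 0], [0, 0, 1], 5],
    [[0, 0, 0], [0, 0, 1], 5],
    [[0, 0, 0], [0, 0, 0], 5],
    [[0, 0, 0], [0, 0, 0], 20],
    [[0, 0, 0], [0, 0, 0], 28],
    [[0, 0, 0], [0, 0, 0], 28],
    [[0, 0, 0], [0, 0, 0], 28],
    [[0, 0, 0], [0, 0, -5], 28],
    [[0, 0, 0], [0, 0, -15], 28]
  ]
}}

```text
time_s: 11.7
ee_pos: [564.6, -20.8, 50.7]
ee_rot: [-179.9, -0.0, 3.3]
force: [0.5, -0.1, 0.7]
gripper_width: 28.0
```

>>> {"fn": "servo_tool", "kwargs": {
  "plan": [
    [[0, 0, 0], [0, 0, -20], 28],
    [[0, 0, 0], [0, 0, -25], 28],
    [[0, 0, 0], [0, 0, -20], 28],
    [[0, 0, -10], [0, 15, 0], 20],
    [[0, 0, -10], [0, 0, 0], 10],
    [[0, 0, -10], [0, 0, 0], 0],
    [[0, 0, -10], [0, 0, 0], 0],
    [[0, 0, -10], [0, 0, 0], 0],
    [[0, 0, -10], [0, 0, 0], 0],
    [[0, 0, -10], [0, 0, 0], 0]
  ]
}}

```text
time_s: 12.95
ee_pos: [569.1, -36.6, 132.0]
ee_rot: [179.0, -0.3, 75.6]
force: [-0.9, 0.2, -0.6]
gripper_width: 0.6
```

Run:
```python
from h import *
to([569.4,-165,130],93)
w=grab('wrist','w5');s=grab('scene','s5')
cv2.imwrite('pics/s5z.png',cv2.resize(s['pixels'][155:285,225:435,::-1],None,fx=3.8,fy=3.8,interpolation=cv2.INTER_CUBIC))
```

```text
t 12.95 pos [569.1 -36.6 132. ] rot [179.04  -0.29  75.59] F [-0.9  0.2 -0.6] w 0.6
turn [  0.99  -0.15 -17.41] shift(cur) [-124.2   32.2    1.9] shift(target axes) [-128.2   -6.4    2. ]
```

View pics/w5.png

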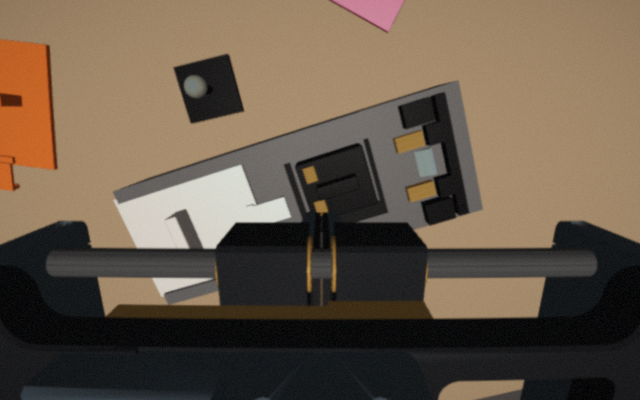

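View pics/s5z.png

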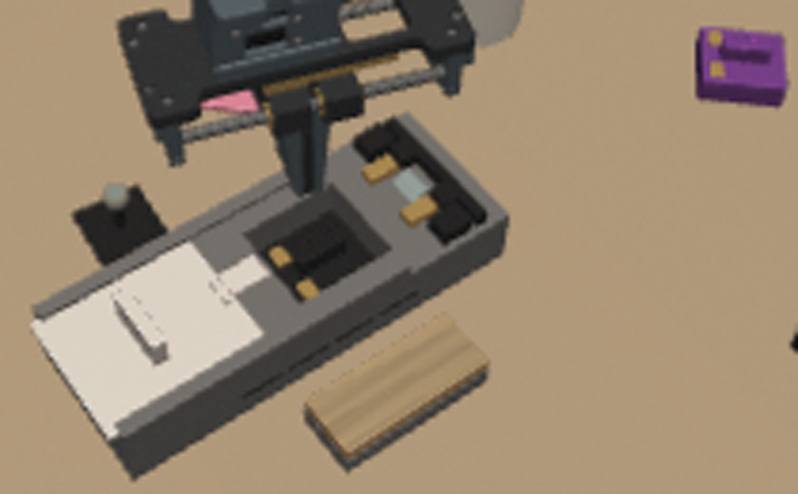

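The pack lies flat and low in the bay, so next is the cover. I'll hover over the ridge with the jaws along the closing direction.

>>> {"fn": "servo_tool", "kwargs": {
  "plan": [
    [[1, 0, -8.7], [0, 0, 0], 40],
    [[0, 0, -8.7], [0, 0, 0], 40],
    [[0, 0, 0], [-19, -1, 0], 40],
    [[0, 0, 0], [-19, -1, 0], 40],
    [[0, 0, 0], [-19, -1, 5], 40],
    [[0, 0, 0], [-19, -1, 10], 40],
    [[0, 0, 0], [-19, -1, 10], 40],
    [[0, 0, 0], [-18, -1, 5], 40],
    [[0, 0, 0], [0, 0, 0], 40],
    [[0, 0, 0], [0, 0, 0], 40]
  ]
}}

```text
time_s: 14.3
ee_pos: [567.2, -159.5, 101.0]
ee_rot: [179.9, -0.2, 91.9]
force: [-0.1, 0.2, 0.8]
gripper_width: 39.8
```

Run:
```python
from h import *
w=grab('wrist','w6');s=grab('scene','s6')
to([569,-150,56],93)
im=w['pixels'][:,:,::-1]
cv2.imwrite('pics/s6z.png',cv2.resize(s['pixels'][155:285,225:435,::-1],None,fx=3.8,fy=3.8,interpolation=cv2.INTER_CUBIC))
```

```text
t 14.4 pos [ 567.3 -159.1  101.2] rot [179.91  -0.22  91.94] F [-0.2  1.  -0.1] w 40.0
turn [ 0.1  -0.22 -1.06] shift(cur) [ 8.9  1.9 45.3] shift(target axes) [ 9.   2.2 45.2]
```

View pics/w6.png

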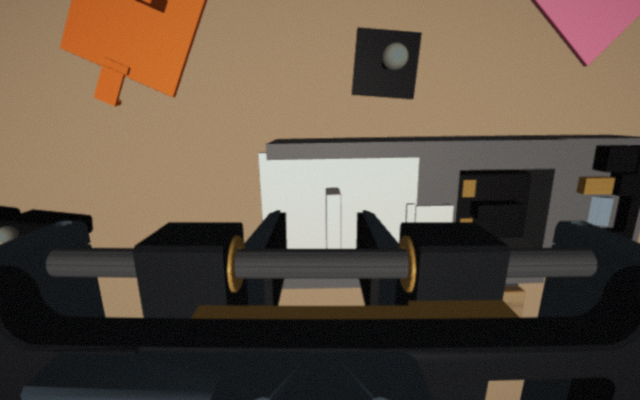

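View pics/s6z.png

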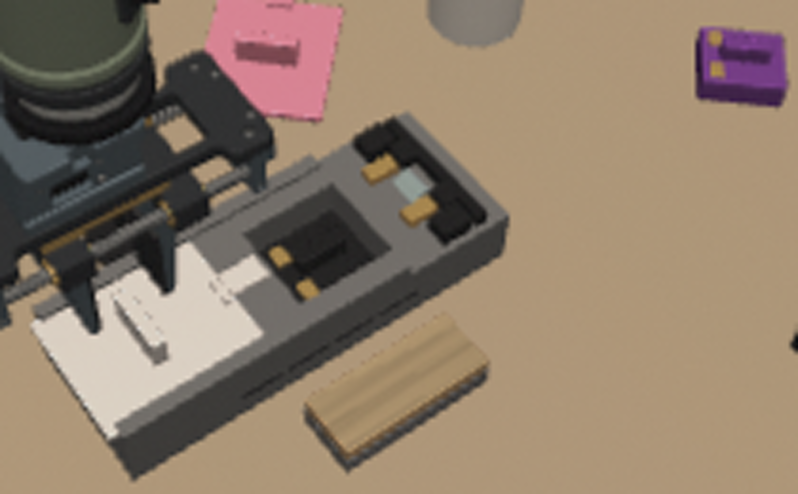

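Run:
```python
from h import *
w=load('w6');im=w['pixels'][:,:,::-1]
a,b=onz(w,(326.5,195),72),onz(w,(341,195),72);print(a,b,onz(w,(327,240),72),onz(w,(341,240),72))
print('rail outer edge x',onz(w,(330,139),55),onz(w,(500,137),55))
print('cover front edge',onz(w,(418,175),50),'rear',onz(w,(262,180),50), 'fingers proj',proj(w,[[567.2,-159.5,101]]))
```

```text
[ 547.51234087 -156.29338923] [ 547.20411603 -146.88440495] [ 578.69193829 -154.77094287] [ 578.39295345 -145.34202095]
rail outer edge x [ 512.69437027 -154.89264147] [507.044159   -38.89432196]
cover front edge [536.10363387 -90.99653495] rear [ 543.41314998 -201.98577324] fingers proj [[320.67418528 240.09802516]]
```

>>> {"fn": "servo_tool", "kwargs": {
  "plan": [
    [[0, 0, -1.1], [0, 0, 0], 40],
    [[0, 0, 0], [4.2, 1.5, 4], 40],
    [[0, 0, 0], [4.2, 1.5, 6], 40],
    [[0, 0, 0], [0, 0, 8], 36],
    [[0, 0, 0], [0, 0, 8], 36],
    [[0, 0, 0], [0, 0, 6], 36],
    [[0, 0, 0], [0, 0, 4], 36],
    [[0, 0, 0], [0, 0, 2], 36],
    [[0, 0, 0], [0, 0, 0], 36],
    [[0, 0, 0], [0, 0, 0], 36]
  ],
  "squeeze": 30
}}

```text
time_s: 15.65
ee_pos: [570.4, -148.3, 60.8]
ee_rot: [179.9, -0.2, 93.2]
force: [0.0, -0.7, -0.6]
gripper_width: 35.9
```

Run:
```python
from h import *
to([570,-150.5,56],93)
grab('wrist','w7')
```

```text
t 15.65 pos [ 570.4 -148.3   60.8] rot [179.88  -0.22  93.24] F [ 0.  -0.7 -0.6] w 35.9
turn [ 0.12 -0.22  0.24] shift(cur) [-2.2 -0.5  4.8] shift(target axes) [-2.2 -0.5  4.8]
```

View pics/w7.png

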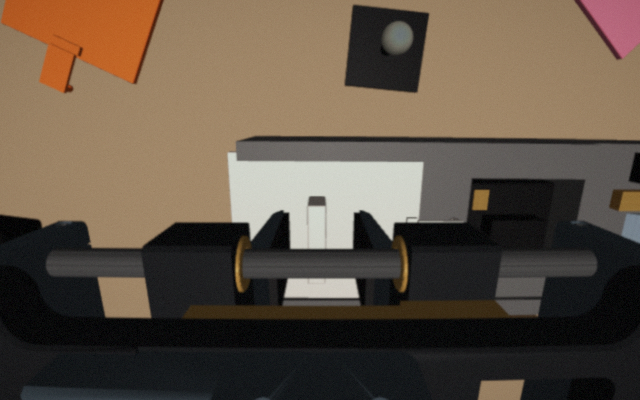

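>>> {"fn": "servo_tool", "kwargs": {
  "plan": [
    [[0, 0, 0], [0, -0.4, 2], 20],
    [[0, 0, 0], [0, 0, 2], 20],
    [[0, 0, 0], [0, 0, 0], 20],
    [[0, 0, 0], [0, 0, 0], 20],
    [[0, 0, 0], [2, 0, 0], 20],
    [[0, 0, 0], [2, 0, 0], 20],
    [[0, 0, 0], [2, 0, 0], 20],
    [[0, 0, 0], [3, 0, 0], 20],
    [[0, 0, 0], [3, 0, 0], 20],
    [[0, 0, 0], [3, 0, 0], 20]
  ]
}}

```text
time_s: 16.95
ee_pos: [569.3, -132.6, 57.0]
ee_rot: [179.8, -0.2, 93.2]
force: [-0.4, -1.5, 0.3]
gripper_width: 19.7
```

Run:
```python
from h import *
to([566,-80,56],93)
s=grab('scene','s8')
cv2.imwrite('pics/s8z.png',cv2.resize(s['pixels'][155:285,225:435,::-1],None,fx=3.8,fy=3.8,interpolation=cv2.INTER_CUBIC))
```

```text
t 16.95 pos [ 569.3 -132.6   57. ] rot [179.83  -0.19  93.24] F [-0.4 -1.5  0.3] w 19.7
turn [ 0.17 -0.19  0.24] shift(cur) [52.7 -0.3  1.2] shift(target axes) [52.7 -0.5  1. ]
```

View pics/s8z.png

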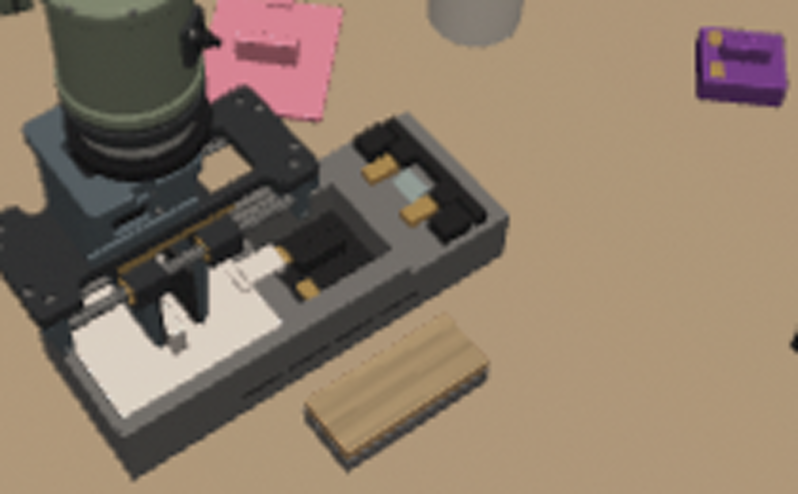

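>>> {"fn": "servo_tool", "kwargs": {
  "plan": [
    [[0, 0, 0], [5, 0, 0], 20],
    [[0, 0, 0], [8, 0, 0], 20],
    [[0, 0, 0], [8, 0, 0], 20],
    [[0, 0, 0], [8, 0, 0], 20],
    [[0, 0, 0], [8, 0, 0], 20],
    [[0, 0, 0], [8, 0, 0], 20],
    [[0, 0, 0], [7, 0, 0], 20],
    [[0, 0, 0], [4, 0, 0], 20],
    [[0, 0, 0], [2, 0, 0], 20],
    [[0, 0, 0], [0, 0, 0], 20]
  ]
}}

```text
time_s: 18.25
ee_pos: [565.6, -69.6, 57.3]
ee_rot: [179.8, -0.2, 93.3]
force: [0.0, -0.3, 0.0]
gripper_width: 20.1
```

>>> {"fn": "servo_tool", "kwargs": {
  "plan": [
    [[0, 0, 0.2], [2.5, 0, 0], 20],
    [[0, 0, 0], [2.5, 0, 0], 20],
    [[0, 0, 0], [2.5, 0, 0], 20],
    [[0, 0, 0], [2.5, 0, 0], 20],
    [[0, 0, 0], [2.5, 0, 0], 20],
    [[0, 0, 0], [2.5, 0, 0], 20],
    [[0, 0, 0], [2.5, 0, 0], 20],
    [[0, 0, 0], [2.5, 0, 0], 20],
    [[0, 0, 0], [2, 0, 0], 20],
    [[0, 0, 0], [1, 0, 0], 20]
  ]
}}

```text
time_s: 19.5
ee_pos: [564.3, -45.6, 57.3]
ee_rot: [179.8, -0.2, 93.0]
force: [-0.2, -1.0, -0.7]
gripper_width: 19.9
```

Run:
```python
from h import *
to([564,-40,56],93)
s=grab('scene','s9')
cv2.imwrite('pics/s9z.png',cv2.resize(s['pixels'][155:285,225:435,::-1],None,fx=3.8,fy=3.8,interpolation=cv2.INTER_CUBIC))
```

```text
t 19.5 pos [564.3 -45.6  57.3] rot [179.84  -0.2   93.04] F [-0.2 -1.  -0.7] w 19.9
turn [ 0.16 -0.2   0.04] shift(cur) [ 5.6 -0.   1.4] shift(target axes) [ 5.6 -0.   1.3]
```

View pics/s9z.png

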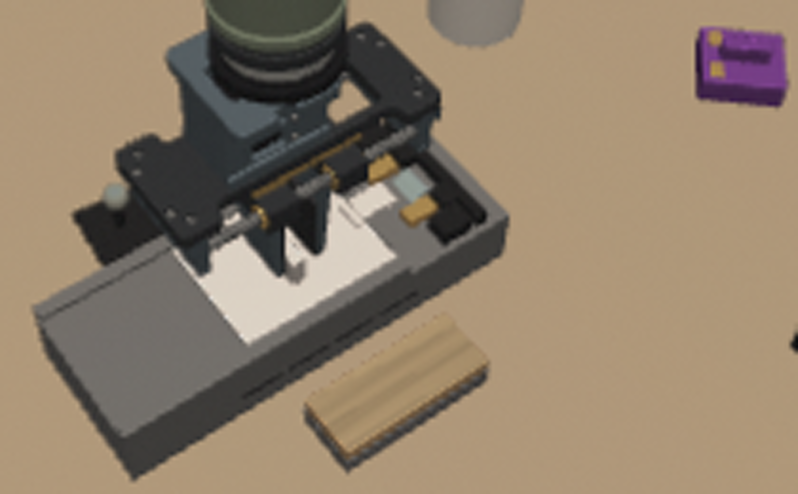

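The cover slides freely, and the tab tip is about 10 mm short of the ledge. Small steps from here.

>>> {"fn": "servo_tool", "kwargs": {
  "plan": [
    [[0, 0, 0], [0.7, 0, 0], 20],
    [[0, 0, 0], [0.7, 0, 0], 20],
    [[0, 0, 0], [0.7, 0, 0], 20],
    [[0, 0, 0], [0.7, 0, 0], 20],
    [[0, 0, 0], [0.7, 0, 0], 20],
    [[0, 0, 0], [0.7, 0, 0], 20],
    [[0, 0, 0], [0.7, 0, 0], 20],
    [[0, 0, 0], [0.7, 0, 0], 20],
    [[0, 0, 0], [0.7, 0, 0], 20],
    [[0, 0, 0], [0.7, 0, 0], 20]
  ]
}}

```text
time_s: 20.8
ee_pos: [563.9, -38.2, 57.4]
ee_rot: [179.8, -0.2, 93.0]
force: [0.3, -0.4, -0.7]
gripper_width: 19.8
```

>>> {"fn": "servo_tool", "kwargs": {
  "plan": [
    [[0, 0, 0], [0.6, 0, 0], 20],
    [[0, 0, 0], [0.6, 0, 0], 20],
    [[0, 0, 0], [0.6, 0, 0], 20],
    [[0, 0, 0], [0.6, 0, 0], 20],
    [[0, 0, 0], [0.6, 0, 0], 20],
    [[0, 0, 0], [0.6, 0, 0], 20],
    [[0, 0, 0], [0.6, 0, 0], 20],
    [[0, 0, 0], [0.6, 0, 0], 20],
    [[0, 0, 0], [0.6, 0, 0], 20],
    [[0, 0, 0], [0.6, 0, 0], 20]
  ]
}}

```text
time_s: 22.05
ee_pos: [563.6, -31.8, 57.4]
ee_rot: [179.8, -0.2, 93.0]
force: [1.1, 0.3, -1.0]
gripper_width: 19.9
```

>>> {"fn": "servo_tool", "kwargs": {
  "plan": [
    [[0, 0, 0], [0.5, 0, 0], 20],
    [[0, 0, 0], [0.5, 0, 0], 20],
    [[0, 0, 0], [0.5, 0, 0], 20],
    [[0, 0, 0], [0.5, 0, 0], 20],
    [[0, 0, 0], [0.5, 0, 0], 20],
    [[0, 0, 0], [0.5, 0, 0], 20],
    [[0, 0, 0], [0.5, 0, 0], 20],
    [[0, 0, 0], [0.5, 0, 0], 20],
    [[0, 0, 0], [0.5, 0, 0], 20],
    [[0, 0, 0], [0.5, 0, 0], 20]
  ]
}}

```text
time_s: 23.3
ee_pos: [563.9, -27.3, 58.0]
ee_rot: [179.8, -0.1, 93.1]
force: [-0.6, -1.8, 1.9]
gripper_width: 20.0
```

Run:
```python
from h import *
s=grab('scene','s10')
for i in range(3): print(env.state()['force'].round(2))
cv2.imwrite('pics/s10z.png',cv2.resize(s['pixels'][155:285,265:435,::-1],None,fx=4.5,fy=4.5,interpolation=cv2.INTER_CUBIC))
```

```text
[ 0.38 -1.48  1.12]
[ 0.38 -1.48  1.12]
[ 0.38 -1.48  1.12]
```

View pics/s10z.png

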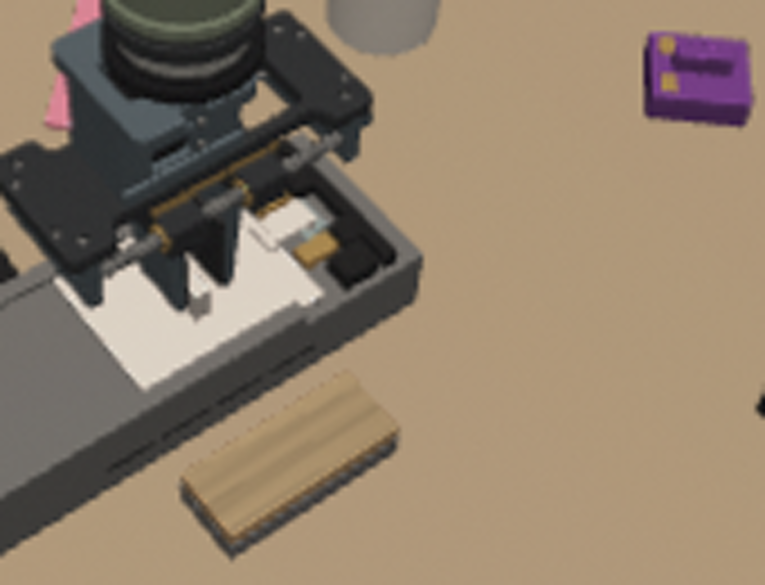

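The tab is now over the ledge and the plungers are nearly at the cover's front edge. I'll continue carefully.

>>> {"fn": "servo_tool", "kwargs": {
  "plan": [
    [[0, 0, 0], [0.5, 0, 0], 20],
    [[0, 0, 0], [0.5, 0, 0], 20],
    [[0, 0, 0], [0.5, 0, 0], 20],
    [[0, 0, 0], [0.5, 0, 0], 20],
    [[0, 0, 0], [0.5, 0, 0], 20],
    [[0, 0, 0], [0.5, 0, 0], 20],
    [[0, 0, 0], [0.5, 0, 0], 20],
    [[0, 0, 0], [0.5, 0, 0], 20],
    [[0, 0, 0], [0.5, 0, 0], 20],
    [[0, 0, 0], [0.5, 0, 0], 20]
  ]
}}

```text
time_s: 24.6
ee_pos: [563.8, -23.9, 58.1]
ee_rot: [179.7, 0.1, 93.1]
force: [-0.5, -5.6, 2.2]
gripper_width: 20.3
```

>>> {"fn": "servo_tool", "kwargs": {
  "plan": [
    [[0, 0, 0], [0.4, 0, 0], 20],
    [[0, 0, 0], [0.4, 0, 0], 20],
    [[0, 0, 0], [0.4, 0, 0], 20],
    [[0, 0, 0], [0.4, 0, 0], 20],
    [[0, 0, 0], [0.4, 0, 0], 20],
    [[0, 0, 0], [0.4, 0, 0], 20],
    [[0, 0, 0], [0.4, 0, 0], 20],
    [[0, 0, 0], [0.4, 0, 0], 20],
    [[0, 0, 0], [0.4, 0, 0], 20],
    [[0, 0, 0], [0.4, 0, 0], 20]
  ]
}}

```text
time_s: 25.85
ee_pos: [563.8, -23.9, 58.0]
ee_rot: [179.7, 0.5, 93.2]
force: [0.7, -5.8, 1.4]
gripper_width: 20.0
```

>>> {"fn": "servo_tool", "kwargs": {
  "plan": [
    [[0.1, 0.2, 0], [0.6, 0, 0], 20],
    [[0, 0.1, 0], [0.6, 0, 0], 20],
    [[0, 0.1, 0], [0.6, 0, 0], 20],
    [[0, 0.1, 0], [0.6, 0, 0], 20],
    [[0, 0.1, 0], [0.6, 0, 0], 20],
    [[0, 0.1, 0], [0.6, 0, 0], 20],
    [[0, 0.1, 0], [0.6, 0, 0], 20],
    [[0, 0, 0], [0.6, 0, 0], 20],
    [[0, 0, 0], [0.5, 0, 0], 20],
    [[0, 0, 0], [0.5, 0, 0], 20]
  ]
}}

```text
time_s: 27.1
ee_pos: [563.8, -22.6, 58.1]
ee_rot: [179.8, 0.1, 93.3]
force: [-0.2, -4.5, -0.0]
gripper_width: 20.2
```

>>> {"fn": "servo_tool", "kwargs": {
  "plan": [
    [[0, 0.1, 0.2], [0.7, 0, 0], 20],
    [[0, 0.1, 0], [0.7, 0, 0], 20],
    [[0, 0.1, 0], [0.7, 0, 0], 20],
    [[0, 0.1, 0], [0.7, 0, 0], 20],
    [[0, 0.1, 0], [0.7, 0, 0], 20],
    [[0, 0.1, 0], [0.7, 0, 0], 20],
    [[0, 0.1, 0], [0.7, 0, 0], 20],
    [[0, 0, 0], [0.6, 0, 0], 20],
    [[0, 0, 0], [0.6, 0, 0], 20],
    [[0, 0, 0], [0.6, 0, 0], 20]
  ]
}}

```text
time_s: 28.35
ee_pos: [563.4, -18.9, 58.2]
ee_rot: [179.8, -0.3, 93.2]
force: [-0.5, -2.9, 0.8]
gripper_width: 19.7
```

Force has dropped to 2.9 N after 3.7 mm of travel, which may be the click. I'll look before pushing further.

Run:
```python
from h import *
s=grab('scene','s11')
st=env.state();print(st['force'].round(2),st['ee_pos'].round(1))
cv2.imwrite('pics/s11z.png',cv2.resize(s['pixels'][155:285,265:435,::-1],None,fx=4.5,fy=4.5,interpolation=cv2.INTER_CUBIC))
```

```text
[ 0.72 -2.49  0.6 ] [563.3 -18.8  58.1]
```

View pics/s11z.png

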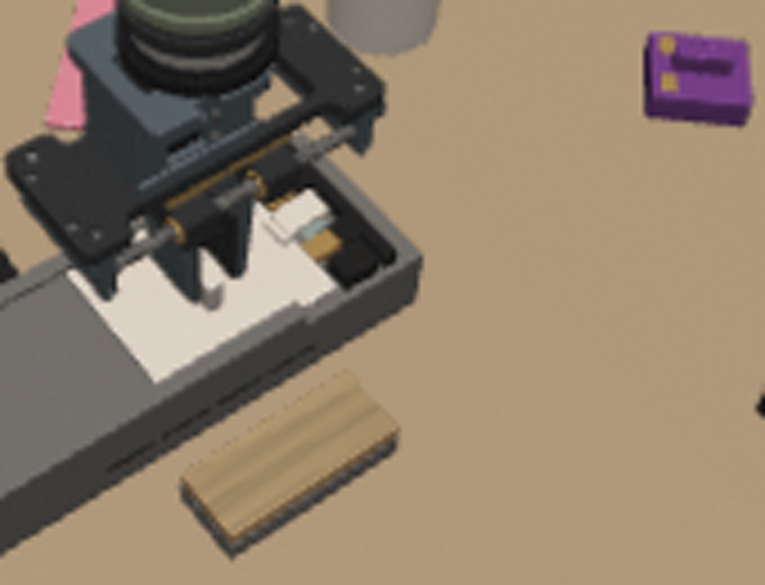

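>>> {"fn": "servo_tool", "kwargs": {
  "plan": [
    [[0, 0, 0], [-1, 0, 0], 20],
    [[0, 0, 0], [-1, 0, 0], 20],
    [[0, 0, 0], [-1, 0, 0], 20],
    [[0, 0, 0], [-1, 0, 0], 20],
    [[0, 0, 0], [-0.5, 0, 0], 20],
    [[0, 0, 0], [0, 0, 0], 20],
    [[0, 0, 0], [0, 0, 0], 20],
    [[0, 0, 0], [0, 0, 0], 20],
    [[0, 0, 0], [0, 0, 0], 20],
    [[0, 0, 0], [0, 0, 0], 20]
  ]
}}

```text
time_s: 29.65
ee_pos: [562.9, -21.1, 57.5]
ee_rot: [179.9, -0.5, 93.1]
force: [0.2, 0.1, -0.4]
gripper_width: 20.1
```

Run:
```python
from h import *
s=grab('scene','s12');w=grab('wrist','w12')
st=env.state();print(st['force'].round(2),st['ee_pos'].round(1))
cv2.imwrite('pics/s12z.png',cv2.resize(s['pixels'][155:285,265:435,::-1],None,fx=4.5,fy=4.5,interpolation=cv2.INTER_CUBIC))
```

```text
[-0.13 -0.1  -0.05] [562.9 -21.1  57.5]
```

View pics/s12z.png

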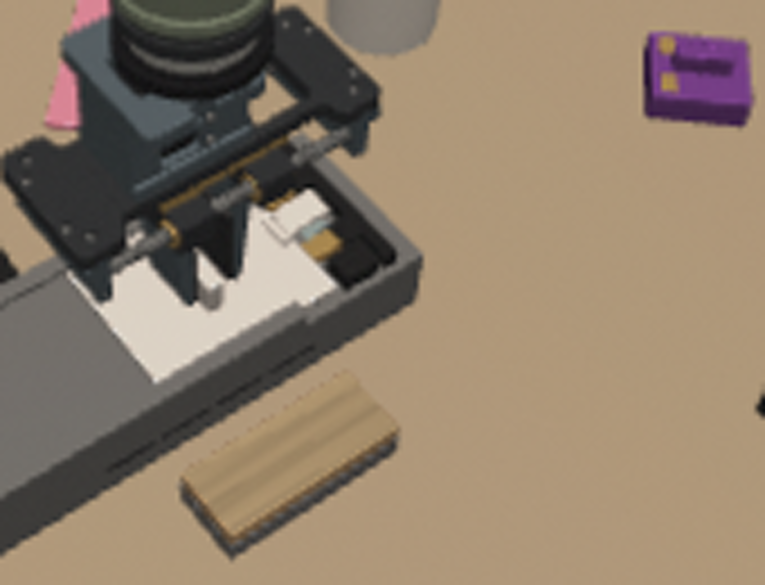

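View pics/w12.png

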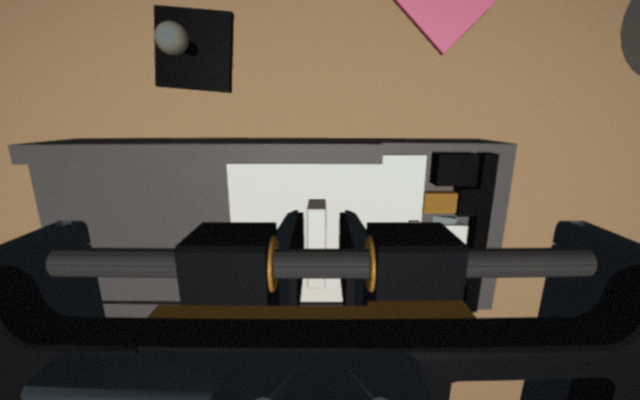

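The cover stayed put when the finger withdrew, with zero force on the tool. I'll lift off and inspect it.

>>> {"fn": "servo_tool", "kwargs": {
  "plan": [
    [[0, 0, 0], [-1, 0, 0], 24],
    [[0, 0, 0], [0, 0, 0], 28],
    [[0, 0, 0], [0, 0, 0], 28],
    [[0, 0, 0], [0, 0, -8], 28],
    [[0, 0, 0], [0, 0, -15], 28],
    [[0, 0, 0], [0, 0, -20], 28],
    [[0, 0, 0], [-10, 0, -25], 28],
    [[0, 0, 0], [-20, 0, -25], 28],
    [[0, 0, 0], [-20, 0, -10], 28],
    [[0, 0, 0], [0, 0, 0], 28]
  ]
}}

```text
time_s: 31.0
ee_pos: [566.6, -74.6, 168.6]
ee_rot: [179.6, -0.5, 93.1]
force: [-0.1, 0.2, -0.1]
gripper_width: 27.8
```

Run:
```python
from h import *
s=grab('scene','s13');w=grab('wrist','w13')
st=env.state();print(st['force'].round(2),st['ee_pos'].round(1),st['time_s'])
cv2.imwrite('pics/s13z.png',cv2.resize(s['pixels'][155:285,265:435,::-1],None,fx=4.5,fy=4.5,interpolation=cv2.INTER_CUBIC))
```

```text
[-0.22  0.88 -0.16] [565.8 -73.3 167.3] 31.1
```

View pics/s13z.png

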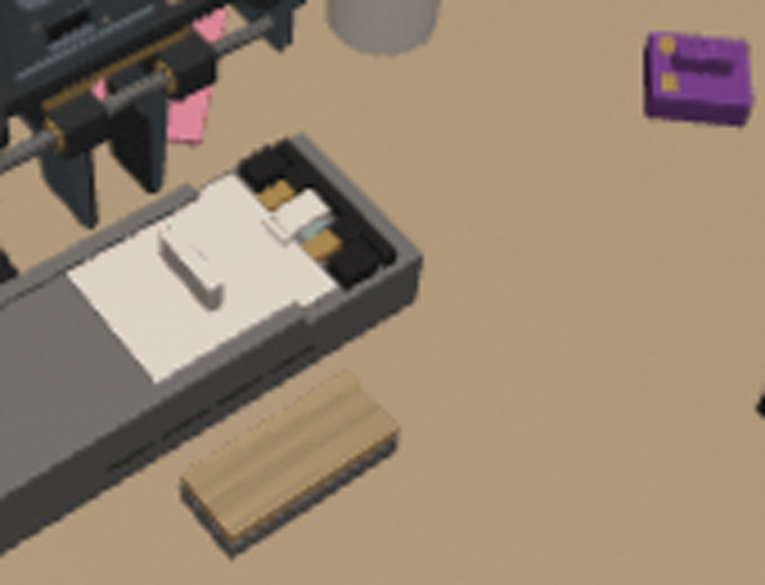

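View pics/w13.png

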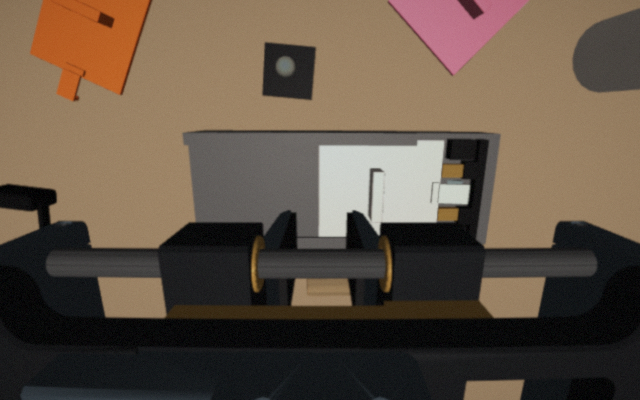

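Run:
```python
from h import *
d=np.array([-.0523,.9986]); bay=np.array([563.4,-21.6])
hx=lambda p:round(float((np.array(p)-bay)@d+30),1)
w=load('w4');W=lambda x,y,h:onz(w,((x+.5)/2.7-.5+220,(y+.5)/2.7-.5+45),h)
for n,p in dict(stop=(85,228),stopR=(465,229)).items(): print(n,[hx(W(*p,h)) for h in(45,57)])
print('ledge',[hx(W(277,y,h)) for y,h in((209,45),(209,51),(148,51),(148,45))],'plunger front',[hx(W(180,274,h)) for h in(45,51)])
w=load('w13');im=w['pixels'][:,:,::-1]
cv2.imwrite('pics/w13z.png',cv2.resize(im[125:250,365:505],None,fx=4.5,fy=4.5,interpolation=cv2.INTER_CUBIC))
print([hx(onz(w,p,50)) for p in((444,150),(319,170),(438,225))],'stop in w13',[hx(onz(w,(447.5,150),h)) for h in (45,57)],'tab tip',[hx(onz(w,(469.5,195),h)) for h in (50,55)],'end',hx(onz(w,(497,140),45)))
```

```text
stop [94.7, 95.0]
stopR [94.9, 95.3]
ledge [99.0, 99.1, 111.8, 112.2] plunger front [84.4, 84.9]
[91.2, -23.1, 92.6] stop in w13 [96.5, 91.6] tab tip [120.0, 117.5] end 142.4
```

View pics/w13z.png

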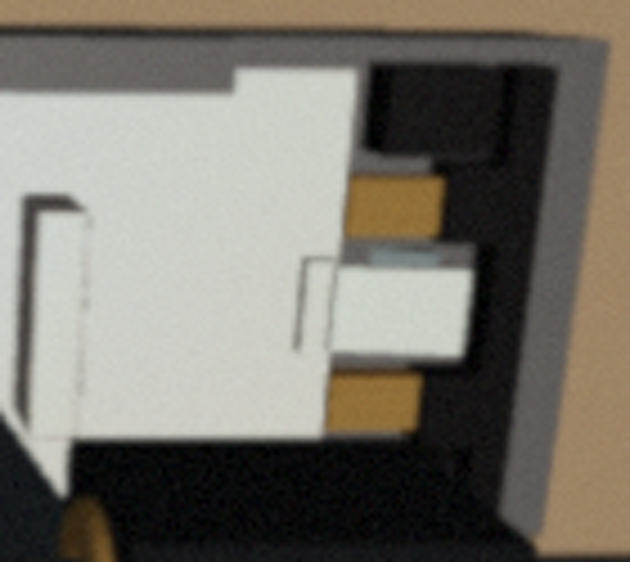

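The cover's front is at hub x of about 92, the stops at about 95, and the tab tip is past the ledge end (112). That fits a latched cover about 2.5–3 mm short of the stops. I'll do one last hold test and check the bystanders.

>>> {"fn": "servo_tool", "kwargs": {
  "plan": [
    [[0, 0, 0], [-20, 0, -5], 28],
    [[0, 0, 0], [-20, 0, 0], 28],
    [[0, 0, 0], [-20, 0, 0], 28],
    [[0, 0, 0], [-20, 0, 0], 28],
    [[0, 0, 0], [-10, 0, 0], 28],
    [[0, 0, 0], [0, 0, 0], 28],
    [[0, 0, 0], [0, 0, 0], 28],
    [[0, 0, 0], [0, 0, 0], 28],
    [[0, 0, 0], [0, 0, 0], 28],
    [[0, 0, 0], [0, 0, 0], 28]
  ]
}}

```text
time_s: 32.35
ee_pos: [569.9, -167.9, 168.9]
ee_rot: [-179.9, -0.7, 93.3]
force: [-0.1, -0.7, -0.3]
gripper_width: 28.1
```

Run:
```python
from h import *
s=grab('scene','s14');a=load('s13');b=load('scene0')
g=lambda f:cv2.GaussianBlur(f['pixels'].astype(np.float32),(0,0),1.2)
df=lambda x,y,r:np.abs(g(x)-g(y)).max(2)[r[0]:r[1],r[2]:r[3]].max()
print('cover s13-s14',df(a,s,(205,245,305,360)),'mug',df(b,s,(128,168,332,368)),'eraser',df(b,s,(238,280,303,356)))
t=grab('top','t14')
b=load('top0');print('eraser top',df(b,t,(136,160,320,372)),'mug',df(b,t,(218,256,206,256)),'stand',df(b,t,(222,250,360,390)))
cv2.imwrite('pics/t14z.png',cv2.resize(t['pixels'][125:255,220:430,::-1],None,fx=3.8,fy=3.8,interpolation=cv2.INTER_CUBIC))
```

```text
cover s13-s14 2.1728973 mug 8.726837 eraser 43.426544
eraser top 13.4227295 mug 14.247482 stand 101.51035
```

View pics/t14z.png

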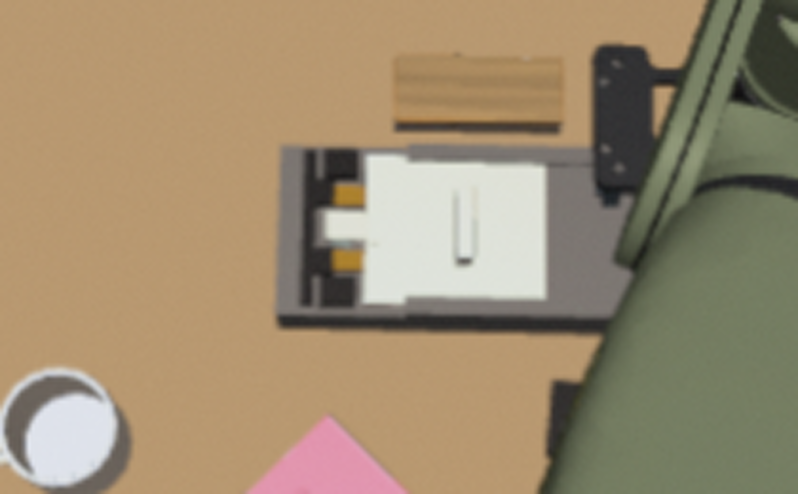

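```bash
python3 -c "
from h import *
print(env.job_done(), env.state()['time_s'])"
```

```text
the job is handed in; nothing more can be done
the job is handed in; nothing more can be done
```

I put the battery pack flat in the bay, slid the cover shut, and handed the job in at about 32.5 s. The cover looks latched, but I inferred the click from the checks below; I did not see the tooth drop or tug the cover to test it.

**Closing force:** I pushed the ridge with one finger in steps of 0.4–0.7 mm near the end. The highest force I read was 5.8 N, but readings only come at the end of each call, so short peaks may have been higher.

**What points to a latch:**
- Resistance rose to about 5.8 N, then fell to 2.9 N as the cover moved on 3.7 mm.
- When I withdrew the finger the force went to zero and the cover stayed put. Two views more than 1 s apart show no movement.
- The cover's front edge measures about 3 mm short of the end stops, where 2.5 mm is expected just after the click. The tab tip is past the ledge.

**Bystanders:**
- **Mug and eraser:** they show no movement in the top view. The scene-camera check of the eraser gave a larger difference (43). I put that down to the check area overlapping the hub edge, because the eraser looks unmoved in both views.
- **Stand:** the arm hid most of it in the final top view, so its image check failed (101). The one visible corner had not moved, and earlier wrist views showed nothing near it.

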